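Fit a model shed on its plinth and bring the glue pen to its foot

TASK

At the model-building table, fit the roofless wooden shed fully down on the two pins of its grey plinth and let go of it; then draw the blue glue pen out of its charging dock, slant it to about 45 degrees, and bring its nozzle to the seam at the foot of the shed's long wall nearest the robot, ready to glue: the tip in front of the middle part of the wall, one to two centimetres out from it and one to two centimetres above the plinth, touching neither shed nor plinth. The program finishes while holding the pen there in the gripper; leave the shed seated and the other things on the table where they are.

Things in the scene. Friction and masses are not known exactly. Their poses are not given: they have to be found in the camera images.
- shed_center (a point): Centre, half-way up, of the loose model shed: open-topped plywood shell with windows, 52 (x) by 96 (y) by 50 mm high, about 80 g, walls 4 mm, upright on the table. Grip it from above across its 52 mm, outside the solid middle of the long walls (36 mm between windows). A 5 mm floor has two 11 mm through holes for the pins. z up, x within 30 degrees of world x, so it needs under a quarter turn
- hole_left (a point): Centre, at the shed's underside, of the pin hole 30 mm along the shed's +y from its middle. It goes over pin_left. Axes as the shed's
- hole_right (a point): Centre, at the shed's underside, of the pin hole 30 mm along the shed's -y from its middle. It goes over pin_right. Axes as the shed's
- plinth: Grey plywood plinth of the shed, fixed on the table, 110 (x) by 140 (y) by 12 mm thick, with two upright brass pins. Origin at the centre of its underside, on the table; z up; its -x side faces the robot (x within 20 degrees of world x). The shed sits centred on it, long walls along y, so that the wall nearest the robot stands 26 mm to the -x side of the centre
- pin_left (a point): Foot of one brass pin, at the plinth's top face, 30 mm along the plinth's +y from its centre. The pins are 8 mm in diameter, 15 mm tall, the last 5 mm tapering to 3 mm. Axes as the plinth's
- pin_right (a point): Foot of the other brass pin, 30 mm along the plinth's -y from its centre, at the plinth's top face. Axes as the plinth's
- seam (a point): Middle of the seam, on the plinth's top face, along the foot of the seated shed's outer wall face nearest the robot. Axes as the plinth's: -x points out from the wall, y along it, z up
- dock: Charging dock, fixed on the table: black foot 90 x 76 x 12 mm with a grey upright sleeve in its middle, 36 to 42 mm outside, 26 to 32 mm inside, rim 78 mm above the table. Origin at the centre of its underside
- pen_grip (a point): Point on the axis of the loose, round, blue glue pen (about 140 g), 118 mm from its nozzle tip, where it is well gripped. It stands upright in the dock, nozzle down; z runs along the pen from nozzle to back end. From the tip: brass nozzle to 26 mm, orange collar 21 mm in diameter to 60 mm, blue body 29 mm in diameter to 145 mm, tapered end to 154 mm, white glue stick to 162 mm
- pen_tip (a point): Tip of the pen's nozzle, on its axis, hidden in the sleeve at the start, 18 mm above the table (the pen's back end is then at 180 mm, its blue body rests on the sleeve's rim). The pen's lower 60 mm are loosely in the sleeve; it pulls straight up. Axes as the pen's
- roof: The shed's brown pitched roof, 68 x 108 mm, 30 mm high, lying with its eaves on the mat. A bystander, not to be disturbed; origin at the centre of its underside.
- knife: Yellow snap-off knife lying flat, about 160 mm long, 18 mm high. A bystander, not to be disturbed; origin at the centre of its underside.
- white_glue: White bottle, 44 mm wide, 105 mm tall, with orange cap and yellow label. A bystander, not to be disturbed; origin at the centre of its underside.
- jar_green: Small green paint jar with a yellow lid, 46 mm wide, 52 mm tall. A bystander, not to be disturbed; origin at the centre of its underside.
- jar_brown: Small brown paint jar with a yellow lid, 46 mm wide, 52 mm tall. A bystander, not to be disturbed; origin at the centre of its underside.
- cup: Clear plastic cup, 68 mm wide, 85 mm tall. A bystander, not to be disturbed; origin at the centre of its underside.
Not all that is in view belongs to the job. What is shaped like the part that bears pen_grip but green or pink is not meant. What is shaped like the part that bears shed_center but purple is not meant.

How it is judged:
On the way, in this order (a step that is already met when the one before it is completed fails the run):
1. the shed sits fully down on both pins of the plinth and is let go (horizontal distance between hole_left and pin_left below 0.004 m and horizontal distance between hole_right and pin_right below 0.004 m and z of hole_left in the frame of pin_left below 0.002 m and z of hole_right in the frame of pin_right below 0.002 m and contact force between the fingers and shed below 0.2 N and linear speed of shed below 0.02 m/s), for 0.3 s.
2. the pen is out of its dock, in the gripper, its tip above the sleeve's rim (height (world z) of pen_tip above 0.085 m and contact force between the fingers and pen above 1 N), for 0.1 s.
At the end, for the whole second after the job is handed in: Shed on both pins (holes within 4 mm, underside within 2 mm of the plinth), let go. Pen held still in the gripper, 30 to 60 degrees from upright, touching neither shed, plinth nor dock; its tip 2 to 35 mm out from the front wall, within 35 mm of the wall's middle, 3 to 35 mm above the plinth (horizontal distance between hole_left and pin_left below 0.004 m and horizontal distance between hole_right and pin_right below 0.004 m and z of hole_left in the frame of pin_left below 0.002 m and z of hole_right in the frame of pin_right below 0.002 m and contact force between each of the fingers, pen and shed below 0.2 N and contact force between the fingers and pen above 1 N and angle between pen_tip's own z axis and vertical between 0.52 and 1.05 rad and height (world z) of pen_grip above 0.05 m and x of pen_tip in the frame of seam between -0.035 and -0.002 m and y of pen_tip in the frame of seam between -0.035 and 0.035 m and z of pen_tip in the frame of seam between 0.003 and 0.035 m and contact force between pen and plinth below 0.2 N and contact force between pen and dock below 0.2 N and linear speed of pen below 0.03 m/s); the arm keeps its last pose, push and grip.
It fails at once if a bystander is pushed more than 25 mm or knocked over (distance of any of roof, knife, white_glue, jar_green, jar_brown, cup from where it was at the start of the episode above 0.025 m or angle between any of roof, knife, white_glue, jar_green, jar_brown, cup's own z axis and vertical above 0.5 rad).
It fails at once if the pen falls or is laid flat (angle between pen_tip's own z axis and vertical above 1.35 rad).
It fails at once if the pen is pushed into the shed with more than 5 N (contact force between pen and shed above 5 N).
It also fails if it takes over 58 s, if anything falls off the work surface, if the arm or the gripper's body presses on something with over 40 N, if the wrist force passes 120 N, or if a joint passes its speed limit or range.

ROBOT

A 6-joint arm with a two-finger parallel gripper is mounted at the origin on the work surface. World frame = base frame: x ahead of the robot, y to its left, z up, the work surface at z = 0. Lengths are in m, angles in rad, forces in N, time in s.
With the tool pointing down it reaches from about 0.225 to 0.875 m from the base axis. Payload 3.4 kg.
Tool frame: the origin (TCP) lies midway between the tips of the shut fingers; the grasp point (between the pads) lies 19 mm behind it (manip.pinch_z is the distance from the TCP to the grasp point, in m); z points along the fingers, y is the line along which they close (so a half turn about z gives the same grasp; the last joint's range is limited). The gripper opens to 85 mm and grips with 20 to 120 N. Pads are 22 mm wide; open, the fingers measure 114 mm over their backs; the gripper's body (76 mm by 85 mm) begins 54 mm behind the grasp point. The pads swing forward as they close: fully open they stand 13 mm farther back than shut.
Start: joints at [-1.284, 0.276, 1.505, -0, 1.361, -0.121], TCP at [0.228, -0.528, 0.231] pointing down, gripper open.
Joint ranges: [-2.89, 2.89], [-0.75, 2.08], [0.22, 2.7], [-1.18, 4.32], [0.11, 2.71], [-2.7, 2.7]. Speed limits (rad/s): [2.57, 2.57, 3.14, 3.14, 3.14, 3.14].

INTERFACE

Orientations are given as a unit quaternion [w, x, y, z].
In Python, from rig import manip gives the robot as it stands.
- The arm moves only by the tool carry_out, never from a script. Its arguments are lists of equal length, an entry for each row: "delta_pos": the shift along the tool's x, y, z scaled (see below), a list of three; "turn": the turn, a rotation vector about the tool's x, y, z scaled (see below), a list of three; "claw": the closure, from -1 (fully open) to 1 (shut). A call has 1 to 12 rows; each row is the pose to reach, as a shift and turn from the pose commanded when the call began, along the tool's axes at that moment; what a row does not reach only later rows make up. The controller multiplies each number of a shift by 400 mm and each number of a turn by 30 degrees. A row lasts 1/10 s, in which the tool goes at most 50 mm and 8.59 degrees, less where a joint would pass 70% of its speed; a pose out of reach is approached as far as the arm can. A call with a number of a shift or a turn outside -1 to 1 is refused whole. A call with a gripper value outside its range is refused whole. The fingers move at their own pace and stop on an object; "force" is the grip in N (left out, the last holds). Time passes only in rows, so rows that repeat a pose let the fingers close. It gives the time, the measured TCP pose, the force, the opening and the grip force at its end, in the units of the state.
- manip.get_state(): the state, without advancing time (a new reading comes with each control period).
- manip.get_image(name): name is "side" or "top"; returns a dict with "image" (384x512x3 uint8, red, green, blue), "z_map" (384x512 float32, m along the optical axis (not along the pixel's ray), 0 where there is no reading), "fx", "fy", "cx", "cy" (pixels), "world_to_cam" (4x4, takes a point from world to camera coordinates). Camera axes: x right, y down, z forward; pixel columns grow to the right and rows downward; lengths in m; the calibration is good to about 2 mm. A picture is of the moment at which its call begins.
- manip.sign_off(): hands the job in; it is judged then, once.
Trained networks look in the newest picture that a camera, given by its name, has taken for a name from the list of things; names that differ only in an ending like _2 or _b are one class to them, and where a whole thing is asked for, a point or a joint stands for the part that bears it (a point fixed in the world has none). Each returns a list of dicts, best first, with "score" (0 to 1); they miss things now and then, are a little off and sometimes report something else, mostly with a low value. They report only what shows in the picture. A call takes as long as a camera call. They do not tell look-alikes from the thing itself.
- manip.spot_in(camera, query): "point" ([x, y, z] in m, in world coordinates, good to about 4 mm: the middle of the surface that is visible of it).
- manip.place_of(camera, query): "point" ([x, y, z] in m, in world coordinates, good to about 4 mm: a listed point, or the origin of a listed thing).
The state is a dict: "clock": time; "qpos": joint angles; "qd": joint speeds; "effort": joint torques, N m; "position": TCP position; "ee_rot": TCP orientation; "contact_force": force on the tool from outside, world axes, zero at the start; "moment": the same for the moment, N m; "width": finger opening in m; "gripper_force": force on a finger pad.
Only numpy, scipy, OpenCV 4.12 (cv2) and the standard library are available. Lean on these libraries where they do the work, as an engineer would, in place of code of your own. Each camera call takes 0.05 s, during which the arm holds its last target. There are 200 camera calls.

## Working session

There is one attempt and no reset: what is moved stays moved. The work goes in short steps, Python scripts to look and compute and a tool call to move; the robot and the scene stay as the last step left them, time stands still between calls to the robot, and variables do not carry over. Pictures are saved under pics/ and viewed, at most 10 in all, crops included, and the job is handed in when it is done.

Besides the shell and the picture viewer there is one more tool, called after "Request:" by a JSON object that holds its "name" and its "arguments". carry_out: Moves the arm, as the interface text tells. Shifts and turns lie within -1 to 1; 1 stands for 400 mm of shift or 30 degrees of turn. Its arguments: {"type":"object","properties":{"delta_pos":{"type":"array","items":{"type":"array","items":{"type":"number","minimum":-1,"maximum":1}}},"turn":{"type":"array","items":{"type":"array","items":{"type":"number","minimum":-1,"maximum":1}}},"claw":{"type":"array","items":{"type":"number"}},"force":{"type":"number"}},"required":["delta_pos","turn","claw"]}

```bash
mkdir -p pics; cat > h.py <<'E'
import numpy as np, cv2
from rig import manip
from scipy.spatial.transform import Rotation as R
def cloud(d):
    z=d["z_map"];v,u=np.mgrid[:z.shape[0],:z.shape[1]]
    pc=np.stack([(u-d["cx"])/d["fx"]*z,(v-d["cy"])/d["fy"]*z,z],-1)
    T=np.linalg.inv(d["world_to_cam"]);p=pc@T[:3,:3].T+T[:3,3];p[z==0]=np.nan
    return p
def tool():
    s=manip.get_state();q=s["ee_rot"];return np.array(s["position"]),R.from_quat([q[1],q[2],q[3],q[0]]),s
E
python3 - <<'E'
from h import *
ims=[]
for c in("top","side"):
    d=manip.get_image(c);np.savez(c+"0.npz",**d);ims.append(d["image"])
    for n in["shed_center","hole_left","hole_right","plinth","pin_left","pin_right","dock","pen_grip","roof","knife","white_glue","jar_green","jar_brown","cup"]:
        print(c,n,[(np.round(r["point"],3).tolist(),round(r["score"],2)) for r in manip.place_of(c,n)][:4])
    cv2.imwrite(f"pics/{c}0.png",cv2.resize(d["image"][...,::-1],(800,600)))
p,r,s=tool();print(p,r.as_matrix().round(3),s["clock"],manip.pinch_z)
E
```

```text
top shed_center [([0.544, 0.001, 0.028], 0.89), ([0.398, 0.345, 0.026], 0.72)]
top hole_left [([0.561, 0.023, -0.002], 0.95), ([0.411, 0.372, 0.001], 0.79), ([0.533, -0.029, -0.004], 0.24)]
top hole_right [([0.531, -0.028, -0.002], 0.78), ([0.375, 0.323, 0.002], 0.75)]
top plinth [([0.533, -0.26, 0.001], 0.73)]
top pin_left [([0.524, -0.232, 0.008], 0.68), ([0.404, -0.129, 0.002], 0.45)]
top pin_right [([0.543, -0.289, 0.009], 0.61)]
top dock [([0.543, 0.245, -0.004], 0.62)]
top pen_grip [([0.543, 0.241, 0.138], 0.67), ([0.437, 0.252, 0.117], 0.49), ([0.515, 0.341, 0.119], 0.46)]
top roof [([0.374, 0.104, 0.0], 0.73)]
top knife [([0.405, -0.126, 0.004], 0.59)]
top white_glue [([0.743, -0.112, 0.002], 0.75)]
top jar_green [([0.758, 0.113, 0.001], 0.68)]
top jar_brown [([0.76, -0.03, 0.003], 0.6)]
top cup [([0.538, 0.481, 0.005], 0.62), ([0.561, 0.022, 0.0], 0.39)]
side shed_center [([0.394, 0.347, 0.027], 0.76), ([0.544, -0.001, 0.024], 0.59)]
side hole_left [([0.41, 0.371, 0.0], 0.77), ([0.556, 0.034, -0.002], 0.74)]
side hole_right [([0.38, 0.321, -0.002], 0.55), ([0.547, -0.291, 0.
[... 183 characters left out ...]

side dock [([0.54, 0.241, -0.004], 0.68)]
side pen_grip [([0.473, 0.115, 0.015], 0.85), ([0.423, 0.296, 0.06], 0.79), ([0.535, 0.241, 0.136], 0.75)]
side roof [([0.372, 0.102, 0.002], 0.63), ([0.765, -0.027, -0.003], 0.24)]
side knife [([0.406, -0.122, 0.002], 0.58), ([0.763, -0.029, 0.002], 0.22)]
side white_glue [([0.744, -0.113, -0.002], 0.87), ([0.759, 0.118, 0.002], 0.73)]
side jar_green [([0.758, 0.114, 0.0], 0.61), ([0.539, 0.243, -0.001], 0.19)]
side jar_brown [([0.762, -0.03, 0.001], 0.86)]
side cup [([0.535, 0.479, 0.002], 0.84), ([0.555, 0.034, -0.003], 0.17)]
[ 0.22803859 -0.52787942  0.23132609] [[ 0.918  0.397  0.   ]
 [ 0.397 -0.918 -0.   ]
 [-0.     0.    -1.   ]] 1.5 0.0187
```

View pics/top0.png

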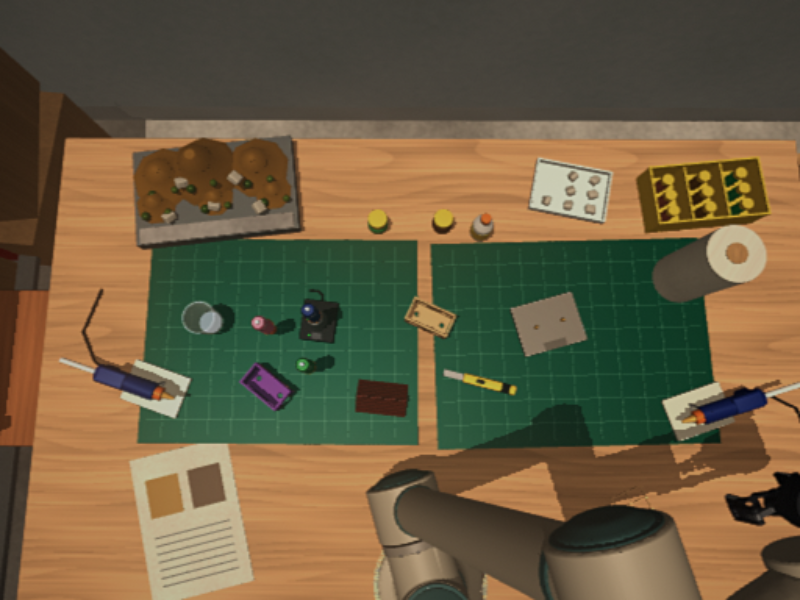

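View pics/side0.png

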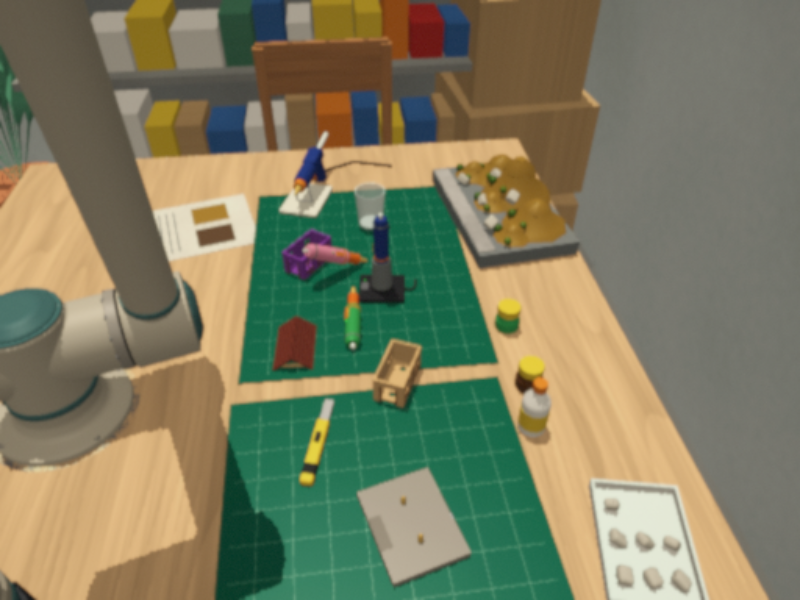

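The top view shows the shed at (430,317), the plinth at (549,323), the dock and pen at (315,315), the purple look-alike at (268,386), the roof at (382,397) and the knife at (480,382). In the top view the green and pink pens stand upright, but in the later side view they lie toppled. I'll take fresh pictures and measure the geometry from depth.

```bash
python3 - <<'E'
from h import *
out=[]
for c in("top","side"):
    d=manip.get_image(c);P=cloud(d);np.savez(c+"1.npz",**d)
    if c=="top": cv2.imwrite("pics/top1.png",cv2.resize(d["image"][130:290,80:400,::-1],(800,400),interpolation=cv2.INTER_CUBIC))
    def sel(x,y,rad,z0,z1):
        return P[(np.hypot(P[...,0]-x,P[...,1]-y)<rad)&(P[...,2]>z0)&(P[...,2]<z1)]
    def rect(q):
        r=cv2.minAreaRect((q[:,:2]*1000).astype(np.float32));return np.round(r[0],1),np.round(r[1],1),round(r[2],1),len(q),np.median(q[:,2]).round(4)
    print(c,"shed rim",rect(sel(.544,.001,.075,.042,.056)))
    print(c,"plinth",rect(sel(.533,-.26,.1,.007,.017)))
    print(c,"dock foot",rect(sel(.542,.243,.065,.006,.02)))
    q=sel(.542,.243,.06,.095,.155);print(c,"pen",len(q),rect(q), q.mean(0).round(4))
    q=sel(.542,.243,.06,.155,.2);print(c,"pen end",len(q),q.mean(0).round(4),q[:,2].max())
    if c=="top":
        for n,x,y in(("pink",.5,.34),("green",.437,.25)):
            q=sel(x,y,.07,.006,.2);print(n,len(q),q.mean(0).round(3),q[:,2].max())
    for n in("hole_left","hole_right","pin_left","pin_right","shed_center","plinth","pen_grip","pen_tip","seam"):
        print(c,n,[(np.round(r["point"],3).tolist(),round(r["score"],2)) for r in manip.place_of(c,n)][:4])
E
```

```text
top shed rim (array([545.4,   1.8]), array([95.6, 54.8]), 65.3, 131, np.float64(0.051))
top plinth (array([ 532.8, -264.6]), array([181.9, 176.9]), 47.7, 1249, np.float64(0.0132))
top dock foot (array([540.4, 242.2]), array([120.7, 123.8]), 85.0, 463, np.float64(0.0134))
top pen 32 (array([532.9, 237.9]), array([10.3, 26.5]), 36.4, 32, np.float64(0.1241)) [0.5321 0.2369 0.125 ]
top pen end 79 [0.5392 0.2419 0.1708] 0.18188022238083112
pink 292 [0.487 0.324 0.018] 0.0562217972423531
green 485 [0.436 0.264 0.021] 0.055337024735604645
top hole_left [([0.411, 0.372, 0.002], 0.72), ([0.558, 0.024, -0.001], 0.63)]
top hole_right [([0.374, 0.319, 0.0], 0.8), ([0.534, -0.027, -0.001], 0.75), ([0.759, 0.112, 0.001], 0.73)]
top pin_left [([0.526, -0.232, 0.012], 0.79), ([0.542, -0.288, 0.009], 0.41)]
top pin_right [([0.543, -0.288, 0.01], 0.71)]
top shed_center [([0.543, 0.001, 0.024], 0.85)]
top plinth [([0.536, -0.261, -0.0], 0.74)]
top pen_grip [([0.404, 0.275, 0.013], 0.52), ([0.499, 0.124, 0.016], 0.52), ([0.542, 0.245, 0.137], 0.46)]
top pen_tip [([0.475, 0.24, 0.017], 0.7), ([0.509, 0.3
[... 535 characters left out ...]
2, 0.002], 0.75), ([0.556, 0.029, -0.002], 0.59)]
side hole_right [([0.378, 0.323, 0.001], 0.92), ([0.535, -0.026, -0.002], 0.81)]
side pin_left [([0.523, -0.23, 0.014], 0.86), ([0.535, -0.26, -0.003], 0.24)]
side pin_right [([0.547, -0.287, 0.012], 0.61)]
side shed_center [([0.393, 0.344, 0.024], 0.96), ([0.546, 0.002, 0.028], 0.63)]
side plinth [([0.536, -0.26, 0.001], 0.61)]
side pen_grip [([0.502, 0.122, 0.014], 0.88), ([0.526, -0.232, 0.014], 0.72), ([0.537, 0.239, 0.134], 0.64), ([0.555, 0.032, -0.005], 0.63)]
side pen_tip [([0.508, 0.337, 0.014], 0.82), ([0.472, 0.236, 0.018], 0.74), ([0.541, -0.0, 0.022], 0.33)]
side seam [([0.51, -0.272, 0.014], 0.74), ([0.764, -0.028, -0.0], 0.18)]
```

View pics/top1.png

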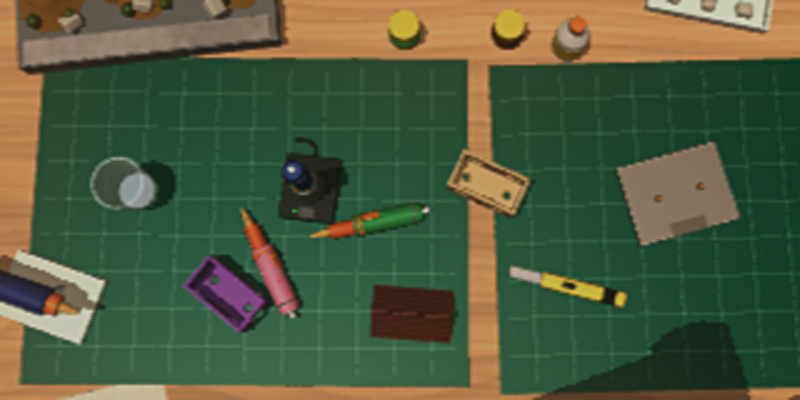

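The green and pink pens lie flat between the shed and the dock. The shed, plinth and blue pen match the network results. I'll start moving towards the shed.

Request:
{"name": "carry_out", "arguments": {"delta_pos": [[0.8,-0.6,0.1],[0.8,-0.6,0.1],[0.8,-0.6,0.1],[0.8,-0.6,0.1],[0.8,-0.6,0.1],[0.8,-0.6,0.1],[0.8,-0.6,0.1],[0.8,-0.6,0.1],[0.8,-0.6,0.1],[0.8,-0.6,0.1]], "turn": [[0,0,-0.7],[0,0,-0.7],[0,0,-0.7],[0,0,-0.7],[0,0,-0.7],[0,0,-0.7],[0,0,-0.7],[0,0,-0.7],[0,0,-0.7],[0,0,-0.7]], "claw": [-1,-1,-1,-1,-1,-1,-1,-1,-1,-1], "force": 40}}

```text
clock: 3.5
position: [0.427, -0.1796, 0.1913]
ee_rot: [0.0, 0.925, 0.379, -0.0]
contact_force: [-0.8, 0.1, -0.1]
width: 0.0852
gripper_force: 0.0
```

```bash
cat >> h.py <<'E'
def plan(pos,Rt):
    p,r,s=tool();d=r.inv().apply(np.array(pos)-p)/.4;t=np.degrees((r.inv()*Rt).as_rotvec())/30
    print("t",round(s["clock"],2),"delta",d.round(3),"turn",t.round(3))
def down(yaw):  # tool x at yaw deg, pointing down
    return R.from_euler("z",yaw,degrees=True)*R.from_euler("x",180,degrees=True)
E
python3 - <<'E'
from h import *
for c in("top","side"):
    d=dict(np.load(c+"1.npz"));P=cloud(d);hsv=cv2.cvtColor(d["image"],cv2.COLOR_RGB2HSV)
    reg=np.hypot(P[...,0]-.534,P[...,1]+.261)<.1
    print(c,"plinth hsv",np.median(hsv[reg],0))
    def onplane(uv,z):
        T=np.linalg.inv(d["world_to_cam"]);uv=np.atleast_2d(uv)
        ray=np.c_[(uv[:,0]-d["cx"])/d["fx"],(uv[:,1]-d["cy"])/d["fy"],np.ones(len(uv))]@T[:3,:3].T
        o=T[:3,3];return o+ray*((z-o[2])/ray[:,2])[:,None]
    # plinth: non-green
    m=((hsv[...,1]<110)&reg).astype(np.uint8)
    n,l,st,ce=cv2.connectedComponentsWithStats(m);k=1+np.argmax(st[1:,4])
    v,u=np.nonzero(l==k);q=onplane(np.c_[u,v],.012)
    print(" plinth rect",cv2.minAreaRect((q[:,:2]*1000).astype(np.float32)))
    # shed: wood colour
    reg2=np.hypot(P[...,0]-.544,P[...,1]-.001)<.08
    # pins: higher saturation spots inside plinth
    er=cv2.erode(cv2.morphologyEx((l==k).astype(np.uint8),cv2.MORPH_CLOSE,np.ones((9,9))),np.ones((5,5)))
    sat=hsv[...,1].astype(float);med=np.median(sat[er>0])
    pm=((sat>med+35)&(er>0)).astype(np.uint8);n,l2,st,ce=cv2.connectedComponentsWithStats(pm)
    for i in range(1,n):print(" pin blob",st[i,4],ce[i].round(1),onplane(ce[i],.02).round(4))
plan([.544,.001,.12],down(65))
E
```

```text
top plinth hsv [38. 79. 88.]
 plinth rect ((537.34326171875, -258.37481689453125), (114.2966079711914, 145.8123016357422), 16.160995483398438)
 pin blob 6 [359.8 204.2] [[ 0.5452 -0.2878  0.02  ]]
 pin blob 7 [343. 209.] [[ 0.5284 -0.2304  0.02  ]]
side plinth hsv [ 33.  51. 141.]
 plinth rect ((533.0712280273438, -262.4823913574219), (119.56781768798828, 148.26344299316406), 16.067005157470703)
 pin blob 17 [257.7 319.6] [[ 0.5267 -0.2326  0.02  ]]
 pin blob 20 [268.7 344. ] [[ 0.5429 -0.2905  0.02  ]]
t 3.5 delta [ 0.525 -0.116  0.178] turn [ 0.     0.001 -0.681]
```

Request:
{"name": "carry_out", "arguments": {"delta_pos": [[0.527,-0.116,0.18],[0.527,-0.116,0.18],[0.527,-0.116,0.18],[0.527,-0.116,0.18],[0.527,-0.116,0.18],[0.527,-0.116,0.18],[0.527,-0.116,0.18],[0.527,-0.116,0.3],[0.527,-0.116,0.38],[0.527,-0.116,0.438],[0.527,-0.116,0.438]], "turn": [[0,0,-0.68],[0,0,-0.68],[0,0,-0.68],[0,0,-0.68],[0,0,-0.68],[0,0,-0.68],[0,0,-0.68],[0,0,-0.68],[0,0,-0.68],[0,0,-0.68],[0,0,-0.68]], "claw": [-1,-1,-1,-1,-1,-1,-1,-1,-1,-1,-1]}}

```text
clock: 4.6
position: [0.5419, -0.0022, 0.014]
ee_rot: [-0.002, 0.845, 0.534, -0.003]
contact_force: [-0.1, -0.4, 0.5]
width: 0.0853
gripper_force: 0.0
```

```bash
python3 - <<'E'
from h import *
d=manip.get_image("side");cv2.imwrite("pics/s2.png",cv2.resize(d["image"][150:300,180:380,::-1],(800,600),interpolation=cv2.INTER_CUBIC))
plan([.5445,.0005,.016],down(65))
E
```

```text
t 4.65 delta [ 0.007 -0.001 -0.001] turn [-0.004  0.003 -0.013]
```

View pics/s2.png

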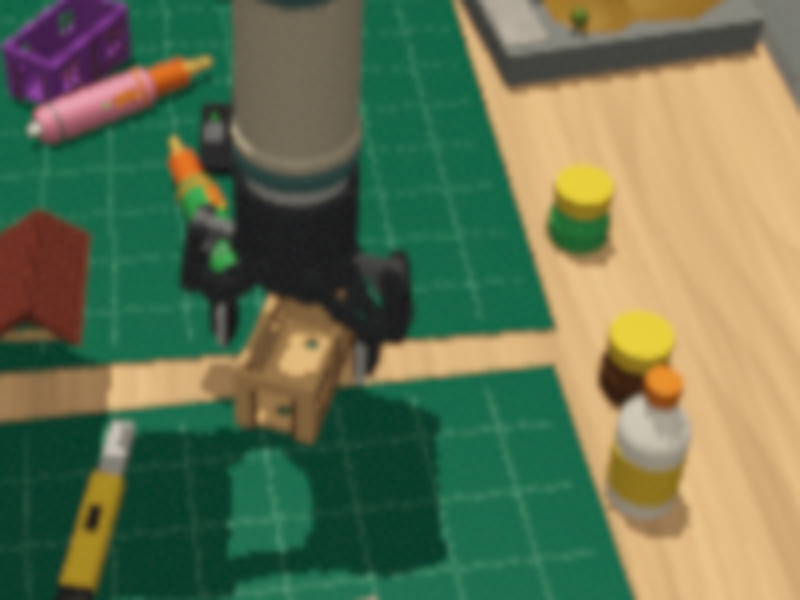

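The open fingers straddle the shed at crop (220,320) and (365,360), so I'll close.

Request:
{"name": "carry_out", "arguments": {"delta_pos": [[0.006,0,0],[0.006,0,0],[0.006,0,0],[0.006,0,0],[0.006,0,0],[0.006,0,0],[0.006,0,0],[0.006,0,0],[0.006,0,-0.1],[0.006,0,-0.2],[0.006,0,-0.25],[0.006,0,-0.25]], "turn": [[0,0,0],[0,0,0],[0,0,0],[0,0,0],[0,0,0],[0,0,0],[0,0,0],[0,0,0],[0,0,0],[0,0,0],[0,0,0],[0,0,0]], "claw": [-0.5,0,1,1,1,1,1,1,1,1,1,1], "force": 40}}

```text
clock: 5.85
position: [0.5485, 0.0019, 0.1199]
ee_rot: [0.003, 0.844, 0.536, 0.003]
contact_force: [1.2, -0.3, -1.0]
width: 0.0512
gripper_force: 42.7
```

```bash
python3 - <<'E'
from h import *
p,r,s=tool();print(s["clock"],p,s["width"],s["gripper_force"],s["contact_force"])
print(r.as_matrix().round(3))
for c in("top","side"):
    manip.get_image(c)
    for n in("shed_center","hole_left","hole_right"):
        print(c,n,[(np.round(x["point"],3).tolist(),round(x["score"],2)) for x in manip.place_of(c,n)][:3])
plan([.5357,-.2605,.15],down(106))
E
```

```text
5.85 [0.54847611 0.00193686 0.11993514] 0.051160091955195074 42.689353823661804 [ 1.21942862 -0.30029098 -0.96287401]
[[ 0.426  0.905  0.008]
 [ 0.905 -0.426 -0.001]
 [ 0.003  0.008 -1.   ]]
top shed_center [([0.395, 0.348, 0.026], 0.94), ([0.547, 0.001, 0.13], 0.46)]
top hole_left [([0.411, 0.371, 0.004], 0.74), ([0.562, 0.021, 0.101], 0.5)]
top hole_right [([0.372, 0.322, 0.0], 0.93), ([0.534, -0.029, 0.1], 0.53)]
side shed_center [([0.394, 0.346, 0.028], 0.87), ([0.544, 0.001, 0.126], 0.57), ([0.525, -0.228, 0.015], 0.29)]
side hole_left [([0.408, 0.371, 0.002], 0.62), ([0.554, 0.03, 0.095], 0.58)]
side hole_right [([0.533, -0.025, 0.093], 0.97)]
t 6.25 delta [-0.604  0.258 -0.088] turn [-0.005 -0.    -1.374]
```

Request:
{"name": "carry_out", "arguments": {"delta_pos": [[-0.6,0.26,0],[-0.6,0.26,0],[-0.6,0.26,0],[-0.6,0.26,0],[-0.6,0.26,0],[-0.6,0.26,0],[-0.6,0.26,0],[-0.6,0.26,0],[-0.6,0.26,0],[-0.6,0.26,0]], "turn": [[0,0,-0.2],[0,0,-0.4],[0,0,-0.6],[0,0,-0.8],[0,0,-0.9],[0,0,-0.9],[0,0,-0.9],[0,0,-0.9],[0,0,-0.9],[0,0,-0.9]], "claw": [1,1,1,1,1,1,1,1,1,1]}}

```text
clock: 7.25
position: [0.5377, -0.2575, 0.1161]
ee_rot: [-0.0, 0.695, 0.719, 0.0]
contact_force: [-0.4, -0.1, -1.0]
width: 0.0512
gripper_force: 42.6
```

```bash
python3 - <<'E'
from h import *
plan([.5357,-.2605,.085],down(106))
p,r,s=tool();print(p,s["contact_force"])
E
```

```text
t 7.25 delta [-0.007 -0.005  0.078] turn [-0.    -0.001 -0.471]
[ 0.53771512 -0.25749442  0.116097  ] [-0.37103764 -0.11811226 -1.03899585]
```

Request:
{"name": "carry_out", "arguments": {"delta_pos": [[-0.007,-0.005,0.03],[-0.007,-0.005,0.05],[-0.007,-0.005,0.1],[-0.007,-0.005,0.1],[-0.007,-0.005,0.1],[-0.007,-0.005,0.1],[-0.007,-0.005,0.1]], "turn": [[0,0,-0.2],[0,0,-0.35],[0,0,-0.47],[0,0,-0.47],[0,0,-0.47],[0,0,-0.47],[0,0,-0.47]], "claw": [1,1,1,1,1,1,1]}}

```text
clock: 7.95
position: [0.5364, -0.2624, 0.0771]
ee_rot: [0.001, 0.603, 0.798, 0.0]
contact_force: [0.6, 0.4, -0.0]
width: 0.0511
gripper_force: 42.6
```

```bash
python3 - <<'E'
from h import *
p,r,s=tool();print(p,r.as_matrix().round(3))
for c in("top","side"):
    d=manip.get_image(c);np.savez(c+"2.npz",**d);P=cloud(d)
    for n in("shed_center","hole_left","hole_right","pin_left","pin_right"):
        print(c,n,[(np.round(x["point"],3).tolist(),round(x["score"],2)) for x in manip.place_of(c,n) if x["point"][1]<-.1][:3])
    hsv=cv2.cvtColor(d["image"],cv2.COLOR_RGB2HSV)
    q0=(np.hypot(P[...,0]-.536,P[...,1]+.26)<.075)&(abs(P[...,2]-.108)<.01)&(hsv[...,2]>90)
    q=P[q0];print(len(q),cv2.minAreaRect((q[:,:2]*1000).astype(np.float32)))
    if c=="side":
        cv2.imwrite("pics/s3.png",cv2.resize(d["image"][210:384,160:360,::-1],(690,600),interpolation=cv2.INTER_CUBIC))
    else: t=cv2.resize(d["image"][150:250,280:420,::-1],(700,500),interpolation=cv2.INTER_CUBIC);cv2.imwrite("pics/t3.png",t)
E
```

```text
[ 0.53640905 -0.26236262  0.0771412 ] [[-0.273  0.962  0.002]
 [ 0.962  0.273 -0.001]
 [-0.002  0.001 -1.   ]]
top shed_center [([0.534, -0.265, 0.085], 0.61), ([0.543, -0.288, 0.013], 0.5)]
top hole_left [([0.528, -0.238, 0.057], 0.67)]
top hole_right [([0.544, -0.296, 0.059], 0.68)]
top pin_left [([0.527, -0.234, 0.009], 0.65)]
top pin_right [([0.542, -0.288, 0.013], 0.81), ([0.506, -0.264, 0.011], 0.72)]
59 ((529.8343505859375, -233.42117309570312), (53.10706329345703, 37.64926528930664), 12.56682300567627)
side shed_center [([0.534, -0.262, 0.084], 0.82)]
side hole_left [([0.527, -0.23, 0.058], 0.74)]
side hole_right [([0.546, -0.293, 0.055], 0.72)]
side pin_left [([0.524, -0.231, 0.011], 0.89)]
side pin_right [([0.546, -0.287, 0.01], 0.89)]
319 ((536.8143310546875, -272.66900634765625), (62.10440444946289, 88.68761444091797), 10.381611824035645)
```

View pics/s3.png

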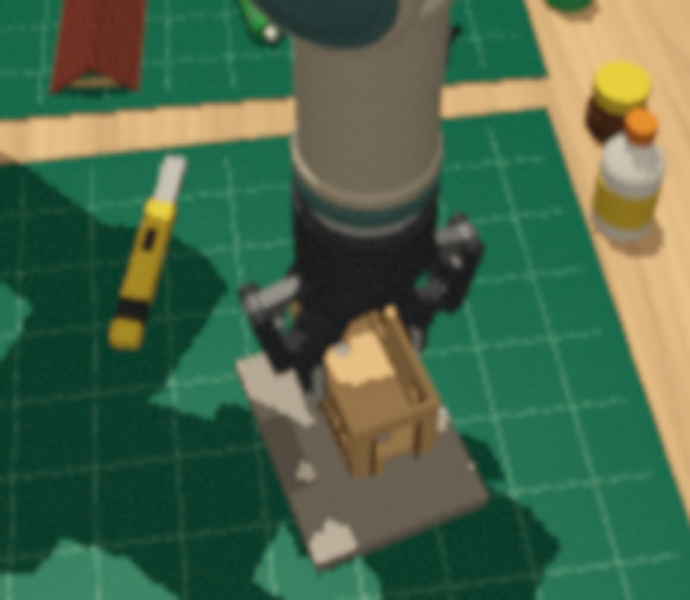

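View pics/t3.png

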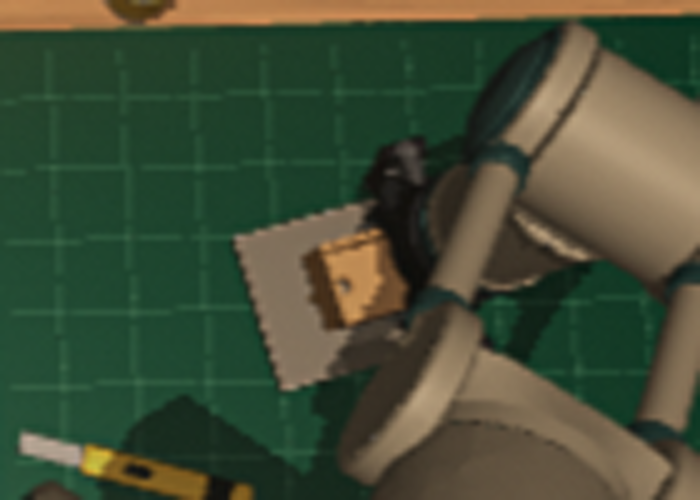

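```bash
python3 - <<'E'
from h import *
def an(c,ctr,yaw):
    d=dict(np.load(c+"2.npz"));P=cloud(d);hsv=cv2.cvtColor(d["image"],cv2.COLOR_RGB2HSV)
    a=np.radians(yaw);e=np.array([[np.cos(a),np.sin(a)],[-np.sin(a),np.cos(a)]])
    L=(P[...,:2]-ctr)@e.T*1000
    z=P[...,2]*1000
    m=(hsv[...,1]>85)&(hsv[...,0]<25)&(abs(L[...,0])<45)&(abs(L[...,1])<65)&(z>50)&(z<125)
    m=cv2.erode(m.astype(np.uint8),np.ones((2,2)))>0
    x,y,zz=L[m][:,0],L[m][:,1],z[m]
    print(c,m.sum(),"z pct",np.percentile(zz,[2,50,98]).round(1))
    print(" x hist",np.histogram(x,np.arange(-34,35,2)))
    print(" y hist",np.histogram(y,np.arange(-60,61,2)))
    ef=abs(x)<20
    for z0 in(62,75,85,95,105):
        s=(abs(zz-z0)<5)&ef
        if s.sum()>5: print("  z",z0,"end y p5,50,95",np.percentile(y[s],[5,50,95]).round(1),s.sum())
an("side",[.5348,-.2614],15.9); an("top",[.5368,-.2591],16.2)
p,r,s=tool();print(p)
E
```

```text
side 1039 z pct [ 60.5  73.5 109.6]
 x hist (array([  0,   0,   0,  67,  42,  35,  17,  16,  13,  16,  17,  19,  29,
        30,  30,  26,  25,  27,  28,  28,  34,  38,  49,  48,  35,  40,
        47, 159,  89,  34,   1,   0,   0,   0]), array([-34, -32, -30, -28, -26, -24, -22, -20, -18, -16, -14, -12, -10,
        -8,  -6,  -4,  -2,   0,   2,   4,   6,   8,  10,  12,  14,  16,
        18,  20,  22,  24,  26,  28,  30,  32,  34]))
 y hist (array([  0,   0,  12, 203,  45,  41,  17,  22,  13,  13,  16,  18,  10,
        11,  10,  16,  14,  30,  32,  26,  31,  27,  22,  26,  23,  22,
        26,  19,  22,  19,  24,  21,  22,  25,  17,  23,  14,  17,  14,
         7,  18,   8,  12,   9,   8,   7,   4,   1,   2,   0,   0,   0,
         0,   0,   0,   0,   0,   0,   0,   0]), array([-60, -58, -56, -54, -52, -50, -48, -46, -44, -42, -40, -38, -36,
       -34, -32, -30, -28, -26, -24, -22, -20, -18, -16, -14, -12, -10,
        -8,  -6,  -4,  -2,   0,   2,   4,   6,   8,  10,  12,  14,  16,
        18,  20,  22,  24,  26,  28,  30,  32,  34,  36,  38,  40,  42,
        44,  46,  48,  50,  52
[... 814 characters left out ...]
 8,  8, 12,  9,  7, 12,  6,  7,  4,  1,  1,  2,  2,  2,  3, 10,
       48,  8,  0,  0,  0,  0,  0,  0,  0]), array([-60, -58, -56, -54, -52, -50, -48, -46, -44, -42, -40, -38, -36,
       -34, -32, -30, -28, -26, -24, -22, -20, -18, -16, -14, -12, -10,
        -8,  -6,  -4,  -2,   0,   2,   4,   6,   8,  10,  12,  14,  16,
        18,  20,  22,  24,  26,  28,  30,  32,  34,  36,  38,  40,  42,
        44,  46,  48,  50,  52,  54,  56,  58,  60]))
  z 62 end y p5,50,95 [-8.9  7.1 22.4] 105
  z 75 end y p5,50,95 [13.6 43.2 43.8] 12
  z 85 end y p5,50,95 [42.7 43.5 44.3] 11
  z 95 end y p5,50,95 [42.9 43.4 44.3] 10
  z 105 end y p5,50,95 [40.5 43.2 44.4] 14
[ 0.53571385 -0.26225084  0.07607241]
```

The shed hangs level in the grip above the plinth. Depth from both cameras puts its end walls about 4.8 mm off centre towards -y and about 1.5 mm towards -x. I'll correct that and lower it to just above the pins.

Request:
{"name": "carry_out", "arguments": {"delta_pos": [[0.012,0.004,0.03],[0.012,0.004,0.06],[0.012,0.004,0.08],[0.012,0.004,0.08],[0.012,0.004,0.08],[0.012,0.004,0.08]], "turn": [[0,0,0],[0,0,0],[0,0,0],[0,0,0],[0,0,0],[0,0,0]], "claw": [1,1,1,1,1,1]}}

```text
clock: 9.15
position: [0.5363, -0.2574, 0.0443]
ee_rot: [0.0, 0.603, 0.798, -0.0]
contact_force: [0.4, 0.4, -0.7]
width: 0.0517
gripper_force: 42.6
```

```bash
cat > m.py <<'E'
from h import *
def an(c,ctr,yaw,zlo,zhi):
    d=manip.get_image(c);P=cloud(d);hsv=cv2.cvtColor(d["image"],cv2.COLOR_RGB2HSV)
    a=np.radians(yaw);e=np.array([[np.cos(a),np.sin(a)],[-np.sin(a),np.cos(a)]])
    L=(P[...,:2]-ctr)@e.T*1000;z=P[...,2]*1000
    m=(hsv[...,1]>85)&(hsv[...,0]<25)&(abs(L[...,0])<45)&(abs(L[...,1])<65)&(z>zlo)&(z<zhi)
    x,y,zz=L[m][:,0],L[m][:,1],z[m]
    print(c,m.sum(),"x p1-99",np.percentile(x,[1,4,96,99]).round(1))
    s=abs(x)<20
    print("  y ends median:",np.median(y[s&(y<-38)]).round(1) if (s&(y<-38)).sum()>5 else None,np.median(y[s&(y>35)]).round(1) if (s&(y>35)).sum()>5 else None,"rim z",np.percentile(zz,[90,98]).round(1))
p,r,s=tool();b=p[2]*1000-16;print(s["clock"],p,s["contact_force"],s["width"])
an("side",[.5348,-.2614],15.9,b+9,b+60);an("top",[.5368,-.2591],16.2,b+9,b+60)
E
python3 m.py
```

```text
9.15 [ 0.53630217 -0.25740778  0.04429606] [ 0.37935431  0.41322118 -0.69797885] 0.051744351743060836
side 555 x p1-99 [-25.4 -24.9  26.9  27.6]
  y ends median: -48.2 None rim z [77.  78.7]
top 123 x p1-99 [-24.8 -24.1  27.6  29.1]
  y ends median: None 48.0 rim z [80.  82.5]
```

Request:
{"name": "carry_out", "arguments": {"delta_pos": [[0,-0.003,0],[0,-0.003,0.01],[0,-0.003,0.02],[0,-0.003,0.03],[0,-0.003,0.04],[0,-0.003,0.044],[0,-0.003,0.044],[0,-0.003,0.044]], "turn": [[0,0,0],[0,0,0],[0,0,0],[0,0,0],[0,0,0],[0,0,0],[0,0,0],[0,0,0]], "claw": [1,1,1,1,1,1,1,1]}}

```text
clock: 10.05
position: [0.5346, -0.2575, 0.0299]
ee_rot: [0.001, 0.603, 0.798, -0.0]
contact_force: [-5.7, 2.0, 20.8]
width: 0.0514
gripper_force: 45.4
```

```bash
python3 m.py
```

```text
10.05 [ 0.53460933 -0.25748849  0.02990826] [-5.6925988   2.0046759  20.81278351] 0.05141987279959723
side 536 x p1-99 [-27.1 -26.4  25.1  26.3]
  y ends median: -47.8 None rim z [62.3 65.5]
top 127 x p1-99 [-26.7 -26.   26.   27.1]
  y ends median: None 48.6 rim z [65.4 67.7]
```

Request:
{"name": "carry_out", "arguments": {"delta_pos": [[0,-0.003,0],[0.001,-0.004,0.0],[0.001,-0.004,0.003],[0.001,-0.004,0.003]], "turn": [[0,0,0],[0,0,0],[0,0,0],[0,0,0]], "claw": [1,1,1,1]}}

```text
clock: 10.55
position: [0.5346, -0.2575, 0.0299]
ee_rot: [0.002, 0.603, 0.798, 0.001]
contact_force: [-4.0, 5.0, 27.3]
width: 0.0512
gripper_force: 45.9
```

```bash
python3 m.py
```

```text
10.55 [ 0.53457666 -0.25753472  0.0298927 ] [-4.00854102  5.0013899  27.29070498] 0.05124325678866342
side 526 x p1-99 [-27.1 -26.6  25.2  26. ]
  y ends median: -47.9 None rim z [62.5 64.9]
top 125 x p1-99 [-26.7 -26.   25.7  27.2]
  y ends median: None 48.5 rim z [65.4 67.1]
```

```bash
python3 - <<'E'
from h import *
def st(d,ctr,lo,hi):
    P=cloud(d);hsv=cv2.cvtColor(d["image"],cv2.COLOR_RGB2HSV);z=P[...,2]*1000
    m=(hsv[...,1]>85)&(hsv[...,0]<25)&(np.hypot(P[...,0]-ctr[0],P[...,1]-ctr[1])<.07)&(z>lo)&(z<hi)
    fl=m&(np.hypot(P[...,0]-ctr[0],P[...,1]-ctr[1])<.04)
    return np.percentile(z[m],[50,80,90,98]).round(1),m.sum(),np.percentile(z[fl&(z<lo+15)],[20,50]).round(1)
for c in("side","top"):
    print(c,st(dict(np.load(c+"1.npz")),(.5445,0.0005),2,60),st(manip.get_image(c),(.5355,-.2605),14,72))
E
```

```text
side (array([24.3, 45.8, 49. , 51. ]), np.int64(895), array([3.3, 4.8])) (array([26.1, 57.3, 61.3, 63.6]), np.int64(1018), array([15.8, 16.8]))
top (array([ 8.1, 44.4, 51.2, 54.4]), np.int64(586), array([4.6, 6.9])) (array([23. , 60.4, 63.3, 66.6]), np.int64(256), array([16.5, 18.3]))
```

Request:
{"name": "carry_out", "arguments": {"delta_pos": [[0,0,-0.008],[0,0,-0.008],[0,0,-0.008],[0,0,-0.008],[0,0,-0.008],[0,0,-0.008],[0,0,-0.008],[0,0,-0.008]], "turn": [[0,0,0],[0,0,0],[0,0,0],[0,0,0],[0,0,0],[0,0,0],[0,0,0],[0,0,0]], "claw": [1,1,-0.2,-1,-1,-1,-1,-1]}}

```text
clock: 11.55
position: [0.533, -0.2575, 0.0281]
ee_rot: [-0.0, 0.603, 0.798, -0.0]
contact_force: [-0.3, 0.8, 0.4]
width: 0.0854
gripper_force: 0.0
```

```bash
python3 m.py
```

```text
11.55 [ 0.53300793 -0.25751022  0.0281078 ] [-0.28617608  0.75971622  0.37005389] 0.08535340662202207
side 593 x p1-99 [-28.1 -27.5  24.1  24.8]
  y ends median: -48.2 None rim z [62.1 63.4]
top 132 x p1-99 [-27.1 -26.4  24.9  25.6]
  y ends median: None 48.2 rim z [64.7 66.6]
```

Both rim and floor rose about 12 mm compared with standing on the table, so the shed is seated, and it stayed put when released. Next I'll retreat upward and go towards the pen.

Request:
{"name": "carry_out", "arguments": {"delta_pos": [[0,0,-0.03],[0,0,-0.1],[0,0,-0.2],[0,0,-0.32],[0,0,-0.44],[0,0,-0.55],[0.75,0.2,-0.55],[0.75,0.2,-0.55],[0.75,0.2,-0.55],[0.75,0.2,-0.55],[0.75,0.2,-0.55],[0.75,0.2,-0.55]], "turn": [[0,0,0],[0,0,0],[0,0,0],[0,0,0],[0,0,0],[0,0,0],[0,0,0],[0,0,0],[0,0,0],[0,0,0],[0,0,0],[0,0,0]], "claw": [-1,-1,-1,-1,-1,-1,-1,-1,-1,-1,-1,-1]}}

```text
clock: 12.85
position: [0.5278, 0.0443, 0.2497]
ee_rot: [0.001, 0.603, 0.798, 0.0]
contact_force: [1.6, 0.1, 0.2]
width: 0.0855
gripper_force: 0.0
```

```bash
python3 m.py; python3 - <<'E'
from h import *
for c in("top","side"):
    d=manip.get_image(c)
    for n in("hole_left","hole_right","pin_left","pin_right","pen_grip","dock"):
        print(c,n,[(np.round(x["point"],3).tolist(),round(x["score"],2)) for x in manip.place_of(c,n)][:4])
    P=cloud(d)
    for lo,hi in((.09,.12),(.12,.145),(.145,.166),(.166,.19)):
        q=P[(np.hypot(P[...,0]-.54,P[...,1]-.241)<.04)&(P[...,2]>lo)&(P[...,2]<hi)];print(lo,len(q),q.mean(0).round(4) if len(q) else 0)
    if c=="side":cv2.imwrite("pics/s4.png",cv2.resize(d["image"][120:384,140:400,::-1],(590,600),interpolation=cv2.INTER_CUBIC))
plan([.54,.241,.25],down(106))
E
```

```text
12.85 [0.52782909 0.04432416 0.2497439 ] [1.59067759 0.06395174 0.21712473] 0.08551292199265381
top hole_left [([0.411, 0.369, 0.002], 0.92), ([0.527, -0.232, 0.011], 0.9), ([0.509, -0.265, 0.014], 0.47), ([0.371, 0.098, 0.001], 0.34)]
top hole_right [([0.373, 0.322, -0.0], 0.77), ([0.542, -0.291, 0.01], 0.65)]
top pin_left [([0.527, -0.232, 0.01], 0.56)]
top pin_right [([0.542, -0.289, 0.013], 0.87)]
top pen_grip [([0.5, 0.12, 0.012], 0.72), ([0.403, 0.281, 0.013], 0.65), ([0.543, 0.242, 0.136], 0.62)]
top dock [([0.545, 0.246, 0.001], 0.59)]
0.09 16 [0.5317 0.2373 0.1053]
0.12 14 [0.5323 0.2361 0.1311]
0.145 21 [0.5351 0.2373 0.1588]
0.166 64 [0.5402 0.2428 0.1727]
side hole_left [([0.525, -0.228, 0.01], 0.9), ([0.405, -0.125, -0.002], 0.73), ([0.41, 0.369, -0.0], 0.67)]
side hole_right [([0.544, -0.288, 0.011], 0.78), ([0.38, 0.325, -0.002], 0.7)]
side pin_left [([0.523, -0.23, 0.015], 0.89)]
side pin_right [([0.547, -0.291, 0.01], 0.68), ([0.762, -0.025, -0.003], 0.21)]
side pen_grip [([0.538, 0.239, 0.136], 0.88), ([0.5, 0.118, 0.017], 0.56), ([0.402, 0.28, 0.014], 0.53)]
side d
[... 495 characters left out ...]
e(x,[1,4,96,99]).round(1))
                              ~~~~~~~~~~~~~^^^^^^^^^^^^^^^
    return _quantile_unchecked(
        a, q, axis, out, overwrite_input, method, keepdims, weights)
    return _ureduce(a,
                    func=_quantile_ureduce_func,
    ...<5 lines>...
                    overwrite_input=overwrite_input,
                    method=method)
    r = func(a, **kwargs)
    result = _quantile(arr,
                       quantiles=q,
    ...<2 lines>...
                       out=out,
                       weights=wgt)
    slices_having_nans = np.isnan(arr[-1, ...])
                                  ~~~^^^^^^^^^
IndexError: index -1 is out of bounds for axis 0 with size 0
```

View pics/s4.png

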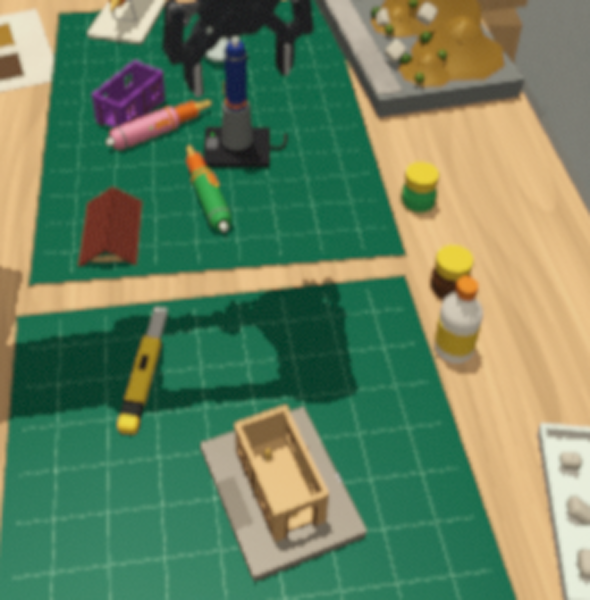

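The shed sits on the plinth at crop (280,470) with its holes at pin height. The pen stands upright in the dock at (235,70), so I'll go above it and descend.

Request:
{"name": "carry_out", "arguments": {"delta_pos": [[0.473,0.165,0],[0.473,0.165,0],[0.473,0.165,0],[0.473,0.165,0],[0.473,0.165,0],[0.473,0.165,0],[0.473,0.165,0.05],[0.473,0.165,0.12],[0.473,0.165,0.2],[0.473,0.165,0.27],[0.473,0.165,0.33],[0.473,0.165,0.33]], "turn": [[0,0,0],[0,0,0],[0,0,0],[0,0,0],[0,0,0],[0,0,0],[0,0,0],[0,0,0],[0,0,0],[0,0,0],[0,0,0],[0,0,0]], "claw": [-1,-1,-1,-1,-1,-1,-1,-1,-1,-1,-1,-1]}}

```text
clock: 14.8
position: [0.5375, 0.2397, 0.1132]
ee_rot: [-0.002, 0.604, 0.797, -0.003]
contact_force: [-0.5, 0.6, -0.5]
width: 0.0857
gripper_force: 0.0
```

```bash
python3 - <<'E'
from h import *
p,r,s=tool();print(s["contact_force"],s["moment"]);plan([.5405,.242,.1175],down(106))
d=manip.get_image("side");cv2.imwrite("pics/s5.png",cv2.resize(d["image"][90:210,180:330,::-1],(750,600),interpolation=cv2.INTER_CUBIC))
E
```

```text
[-0.51232943  0.55213716 -0.45816017] [ 0.03869744  0.07815134 -0.00497218]
t 14.8 delta [ 0.003  0.009 -0.011] turn [-0.015  0.002 -0.009]
```

View pics/s5.png

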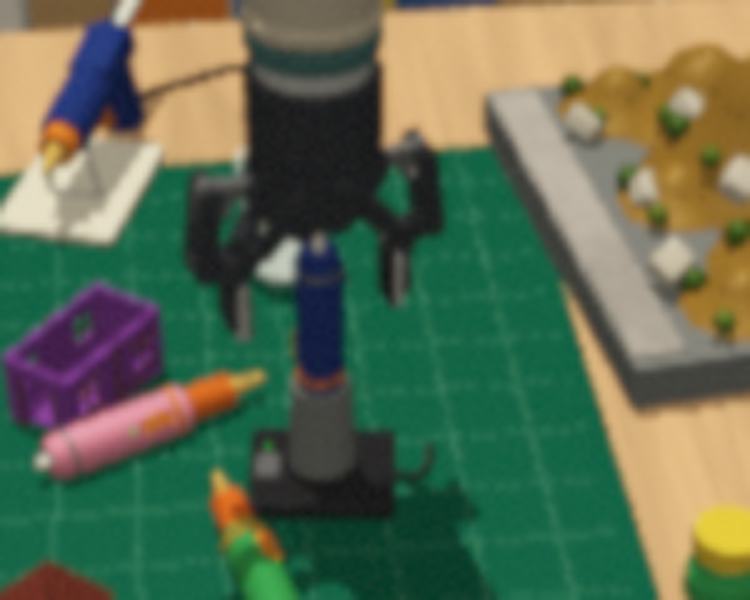

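The fingers stand on both sides of the pen at crop (240,320) and (400,290), with its back end just below the palm. I'll close.

Request:
{"name": "carry_out", "arguments": {"delta_pos": [[0,0,0],[0,0,0],[0,0,0],[0,0,0],[0,0,0],[0,0,0],[0,0,0],[0,0,0],[0,0,0],[0,0,0]], "turn": [[0,0,0],[0,0,0],[0,0,0],[0,0,0],[0,0,0],[0,0,0],[0,0,0],[0,0,0],[0,0,0],[0,0,0]], "claw": [-1,-0.5,0,1,1,1,1,1,1,1], "force": 70}}

```text
clock: 15.85
position: [0.5403, 0.2426, 0.1172]
ee_rot: [0.0, 0.603, 0.798, 0.0]
contact_force: [-1.6, 0.4, 6.2]
width: 0.0275
gripper_force: 68.6
```

Request:
{"name": "carry_out", "arguments": {"delta_pos": [[0,0,-0.04],[0,0,-0.1],[0,0,-0.18],[0,0,-0.26],[0,0,-0.34],[0,0,-0.375],[0,0,-0.375],[0,0,-0.375]], "turn": [[0,0,0],[0,0,0],[0,0,0],[0,0,0],[0,0,0],[0,0,0],[0,0,0],[0,0,0]], "claw": [1,1,1,1,1,1,1,1]}}

```text
clock: 16.65
position: [0.5395, 0.2423, 0.2653]
ee_rot: [-0.001, 0.603, 0.798, -0.001]
contact_force: [0.3, 1.0, -2.3]
width: 0.0276
gripper_force: 69.0
```

```bash
cat >> h.py <<'E'
def pen_axis():
    # blue body / orange collar point clouds near the gripper -> tip estimate per camera
    p,r,s=tool();tz=r.apply([0,0,1])
    for c in("top","side"):
        d=manip.get_image(c);P=cloud(d);hsv=cv2.cvtColor(d["image"],cv2.COLOR_RGB2HSV)
        L=r.inv().apply((P.reshape(-1,3)-p)).reshape(P.shape)
        near=(np.hypot(L[...,0],L[...,1])<.035)&(L[...,2]>-.03)&(L[...,2]<.13)
        o=near&(hsv[...,0]<20)&(hsv[...,1]>120)
        if o.sum()>3: print(c,"orange/brass tool-z mm",np.percentile(L[o][:,2]*1e3,[2,50,98]).round(1),"xy mm",(L[o][:,:2].mean(0)*1e3).round(1),o.sum())
        print(c,"tip",[(np.round(x["point"],3).tolist(),round(x["score"],2)) for x in manip.place_of(c,"pen_tip")][:4])
    print("pred tip",p+tz*.099)
def lean(phi,tilt): # tool z leans outward along yaw phi
    return R.from_euler("z",phi,degrees=True)*R.from_euler("y",-tilt,degrees=True)*down(90)
E
python3 - <<'E'
from h import *
pen_axis()
print(lean(-25,45).apply([0,0,1]))
p,r,s=tool();print(p,s["qpos"],s["contact_force"])
E
```

```text
top tip [([0.472, 0.237, 0.016], 0.71), ([0.51, 0.334, 0.014], 0.65)]
side orange/brass tool-z mm [-14.   56.2  80.7] xy mm [-9.7 -5.1] 80
side tip [([0.505, 0.337, 0.015], 0.81), ([0.538, 0.24, 0.167], 0.59), ([0.471, 0.24, 0.012], 0.58), ([0.369, 0.103, -0.0], 0.34)]
pred tip [0.53929577 0.24228537 0.16626573]
[ 0.64085638 -0.29883624 -0.70710678]
[0.53931144 0.24224062 0.26470375] [ 3.04546273e-01  2.86293476e-01  1.40764691e+00 -6.81577054e-05
  1.45090610e+00  2.76312364e-02] [-0.29097376  0.70192046 -2.40614056]
```

```bash
python3 - <<'E'
from h import *
plan([.45,-.03,.29],lean(-5,24))
E
```

```text
t 16.85 delta [-0.594 -0.401 -0.062] turn [-0.797 -0.144  0.686]
```

Request:
{"name": "carry_out", "arguments": {"delta_pos": [[-0.1,-0.07,-0.06],[-0.2,-0.13,-0.06],[-0.3,-0.2,-0.06],[-0.4,-0.27,-0.06],[-0.5,-0.34,-0.06],[-0.59,-0.4,-0.06],[-0.59,-0.4,-0.06],[-0.59,-0.4,-0.06],[-0.59,-0.4,-0.06]], "turn": [[-0.13,-0.02,0.11],[-0.26,-0.05,0.23],[-0.4,-0.07,0.34],[-0.53,-0.1,0.46],[-0.66,-0.12,0.57],[-0.8,-0.14,0.69],[-0.8,-0.14,0.69],[-0.8,-0.14,0.69],[-0.8,-0.14,0.69]], "claw": [1,1,1,1,1,1,1,1,1]}}

```text
clock: 17.75
position: [0.4511, -0.0277, 0.2905]
ee_rot: [0.153, 0.721, 0.66, 0.143]
contact_force: [0.6, -0.2, -1.6]
width: 0.0277
gripper_force: 69.5
```

```bash
python3 - <<'E'
from h import *
p,r,s=tool();print(p,np.round(s["qpos"],2),r.apply([0,0,1]).round(3),s["gripper_force"])
plan([.3806,-.2184,.20],lean(-25,45))
E
```

```text
[ 0.45114596 -0.02767952  0.29049828] [-0.28 -0.17  1.92  0.1   0.98 -0.23] [ 0.409 -0.032 -0.912] 69.46804583072662
t 17.75 delta [-0.492 -0.214  0.149] turn [-0.688 -0.387  0.545]
```

Request:
{"name": "carry_out", "arguments": {"delta_pos": [[-0.1,-0.04,0.03],[-0.2,-0.09,0.06],[-0.3,-0.13,0.09],[-0.4,-0.17,0.12],[-0.49,-0.214,0.15],[-0.49,-0.214,0.15],[-0.49,-0.214,0.15],[-0.49,-0.214,0.15],[-0.49,-0.214,0.15]], "turn": [[-0.14,-0.08,0.11],[-0.28,-0.15,0.22],[-0.41,-0.23,0.33],[-0.55,-0.31,0.44],[-0.69,-0.39,0.545],[-0.69,-0.39,0.545],[-0.69,-0.39,0.545],[-0.69,-0.39,0.545],[-0.69,-0.39,0.545]], "claw": [1,1,1,1,1,1,1,1,1]}}

```text
clock: 18.65
position: [0.3812, -0.2178, 0.2]
ee_rot: [0.323, 0.778, 0.497, 0.206]
contact_force: [-0.3, 0.5, -1.4]
width: 0.0273
gripper_force: 69.7
```

```bash
python3 - <<'E'
from h import *
p,r,s=tool();print(p,np.round(s["qpos"],2),r.apply([0,0,1]).round(3),s["gripper_force"])
pen_axis()
T=np.array([.4953,-.2719,.028]);Rt=lean(-25,45);tz=Rt.apply([0,0,1])
plan(T-.159*tz,Rt);plan(T-.099*tz,Rt)
E
```

```text
[ 0.38122615 -0.21775846  0.19996603] [-1.03 -0.22  2.41  1.04  0.48 -1.43] [ 0.642 -0.299 -0.706] 69.66348230838776
top orange/brass tool-z mm [19.1 52.3 87. ] xy mm [5.6 8.4] 62
top tip [([0.472, 0.237, 0.015], 0.81), ([0.443, -0.247, 0.132], 0.68), ([0.511, 0.334, 0.016], 0.64)]
side orange/brass tool-z mm [29.  54.  75.6] xy mm [-5.9  7.5] 197
side tip [([0.509, 0.338, 0.012], 0.85), ([0.444, -0.248, 0.13], 0.76), ([0.472, 0.238, 0.018], 0.63)]
pred tip [ 0.44478279 -0.24732302  0.13005544]
t 18.85 delta [-0.002 -0.082  0.131] turn [0.005 0.001 0.005]
t 18.85 delta [-0.002 -0.082  0.281] turn [0.005 0.001 0.005]
```

The predicted tip matches both cameras to about 2 mm, so I'll approach along the pen axis.

Request:
{"name": "carry_out", "arguments": {"delta_pos": [[0,-0.04,0.06],[0,-0.08,0.13],[0,-0.082,0.13],[0,-0.082,0.13],[0,-0.082,0.13],[0,-0.082,0.13]], "turn": [[0,0,0],[0,0,0],[0,0,0],[0,0,0],[0,0,0],[0,0,0]], "claw": [1,1,1,1,1,1]}}

```text
clock: 19.45
position: [0.393, -0.2245, 0.141]
ee_rot: [0.325, 0.778, 0.496, 0.206]
contact_force: [0.2, -1.0, -0.7]
width: 0.0276
gripper_force: 69.7
```

```bash
python3 - <<'E'
from h import *
p,r,s=tool();print(p,np.round(s["qpos"],2),s["contact_force"])
pen_axis()
for c in("top","side"):
    print(c,[(np.round(x["point"],3).tolist(),round(x["score"],2)) for x in manip.place_of(c,"seam")][:2])
T=np.array([.4953,-.2719,.028]);Rt=lean(-25,45);tz=Rt.apply([0,0,1])
plan(T-.099*tz,Rt)
E
```

```text
[ 0.39301789 -0.22447042  0.1410398 ] [-0.99 -0.05  2.52  1.68  0.38 -2.09] [ 0.2174238  -1.00452161 -0.72140592]
top orange/brass tool-z mm [27.1 56.5 82.2] xy mm [4.4 8.7] 54
top tip [([0.473, 0.239, 0.014], 0.73), ([0.453, -0.255, 0.07], 0.65), ([0.509, 0.333, 0.014], 0.54)]
side orange/brass tool-z mm [29.7 54.5 76.9] xy mm [-6.3  7.2] 184
side tip [([0.508, 0.338, 0.012], 0.74), ([0.473, 0.238, 0.016], 0.64), ([0.454, -0.257, 0.071], 0.57)]
pred tip [ 0.45662418 -0.25434944  0.07130829]
top [([0.543, -0.288, 0.008], 0.68), ([0.508, -0.265, 0.01], 0.64)]
side [([0.509, -0.272, 0.013], 0.94)]
t 19.75 delta [0.002 0.001 0.152] turn [0.006 0.005 0.001]
```

Request:
{"name": "carry_out", "arguments": {"delta_pos": [[0,0,0],[0,0,0],[0,0,0],[0,0,0],[0,0,0.02],[0,0,0.04],[0,0,0.06],[0,0,0.08],[0,0,0.08]], "turn": [[0,0,0.25],[0,0,0.5],[0,0,0.75],[0,0,1],[0,0,1],[0,0,1],[0,0,1],[0,0,1],[0,0,1]], "claw": [1,1,1,1,1,1,1,1,1]}}

```text
clock: 20.65
position: [0.4132, -0.2342, 0.1169]
ee_rot: [0.259, 0.881, 0.277, 0.282]
contact_force: [0.7, 0.4, -1.2]
width: 0.0275
gripper_force: 69.7
```

```bash
python3 - <<'E'
from h import *
p,r,s=tool();print(p,np.round(s["qpos"],2),s["contact_force"])
T=np.array([.4953,-.2719,.028]);tz=r.apply([0,0,1]);print(tz)
plan(T-.099*tz,r)
E
```

```text
[ 0.41317044 -0.23423478  0.11691143] [-0.93  0.06  2.53  2.03  0.38 -1.9 ] [ 0.65313037  0.41496088 -1.15196384]
[ 0.64076699 -0.30104748 -0.70624931]
t 20.65 delta [0.003 0.001 0.069] turn [0. 0. 0.]
```

Joints are well inside their limits, so I'll take the last 28 mm slowly.

Request:
{"name": "carry_out", "arguments": {"delta_pos": [[0.003,0.001,0.015],[0.003,0.001,0.03],[0.003,0.001,0.045],[0.003,0.001,0.06],[0.003,0.001,0.069],[0.003,0.001,0.069],[0.003,0.001,0.069],[0.003,0.001,0.069]], "turn": [[0,0,0],[0,0,0],[0,0,0],[0,0,0],[0,0,0],[0,0,0],[0,0,0],[0,0,0]], "claw": [1,1,1,1,1,1,1,1]}}

```text
clock: 21.45
position: [0.4314, -0.2417, 0.0988]
ee_rot: [0.26, 0.881, 0.277, 0.282]
contact_force: [-0.1, 0.1, -1.3]
width: 0.0275
gripper_force: 69.7
```

```bash
python3 - <<'E'
from h import *
p,r,s=tool();print(p,np.round(s["qpos"],2),s["contact_force"],s["gripper_force"],np.abs(s["qd"]).max())
pen_axis()
x=np.array([np.cos(np.radians(16)),np.sin(np.radians(16))]);ctr=np.array([.5357,-.2603])
t=p+.099*r.apply([0,0,1]);q=t[:2]-ctr
print("tip rel seam mm",(q@x+.026)*1e3,(q@np.array([-x[1],x[0]]))*1e3,(t[2]-.012)*1e3)
for c in("top","side"):
    d=manip.get_image(c)
    for n in("hole_left","hole_right","seam"):print(c,n,[(np.round(y["point"],3).tolist(),round(y["score"],2)) for y in manip.place_of(c,n) if y["point"][1]<-.1][:2])
    if c=="side":cv2.imwrite("pics/s6.png",cv2.resize(d["image"][210:384,150:350,::-1],(690,600),interpolation=cv2.INTER_CUBIC))
E
```

```text
[ 0.43144999 -0.24172657  0.09875386] [-0.88  0.15  2.53  2.27  0.41 -2.12] [-0.10222656  0.07744633 -1.31661007] 69.7441354393959 0.004924268652977858
top orange/brass tool-z mm [  4.7  89.3 129.3] xy mm [14.5  0.8] 123
top tip [([0.474, 0.237, 0.016], 0.77), ([0.493, -0.272, 0.032], 0.68), ([0.507, 0.333, 0.015], 0.59)]
side orange/brass tool-z mm [ 30.3  66.4 120.4] xy mm [4.9 9.3] 267
side tip [([0.495, -0.272, 0.029], 0.89), ([0.475, 0.24, 0.014], 0.77), ([0.509, 0.338, 0.011], 0.76)]
pred tip [ 0.49494228 -0.27159279  0.02891306]
tip rel seam mm -16.291548504542206 0.3790236062734039 16.913056789064044
top hole_left [([0.528, -0.235, 0.012], 0.85)]
top hole_right [([0.544, -0.293, 0.007], 0.55)]
top seam [([0.51, -0.266, 0.009], 0.92), ([0.492, -0.271, 0.03], 0.16)]
side hole_left [([0.528, -0.229, 0.013], 0.85)]
side hole_right [([0.542, -0.287, 0.008], 0.8)]
side seam []
```

View pics/s6.png

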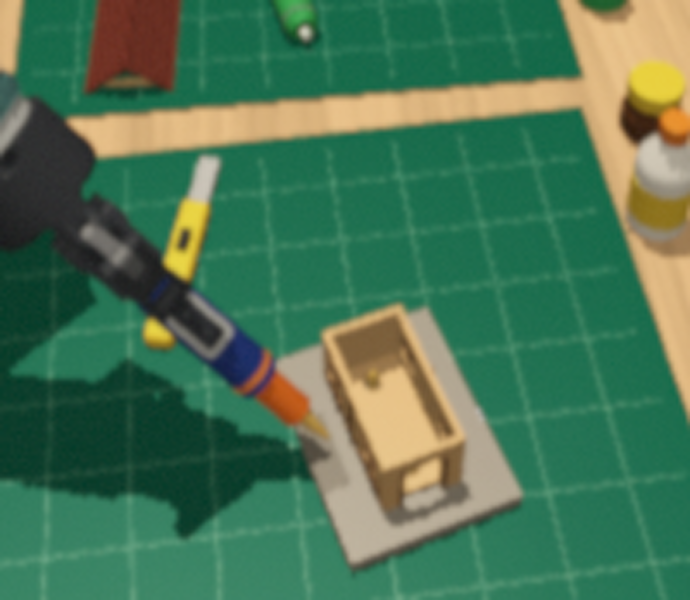

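The picture shows the nozzle tip at crop (325,437), in front of the middle of the wall. It is about 16 mm out and 17 mm up, and the shed is seated and clear of the pen. I'll hand in.

```bash
python3 -c "
from rig import manip
print(manip.sign_off())"
```

```text
the job is handed in; nothing more can be done
None
```

The job is handed in: the shed is seated on both pins and released, and the pen is held at 45° with its tip about 16 mm out from the middle of the wall and 17 mm above the plinth; the hand-in returned no verdict.

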